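# Light the display board, straighten its row, switch off

### The job

Pull the black knob of the display light straight out until it clicks and stays out, and with the light on take the ruler by its orange grip and use its edge to push the red staple box, the white box and the green tin back, until all three stand straight with their front edges on the white line of the board; do not touch these three with the fingers. Then lay the ruler down flat on the worktop in front of the board, and last push the knob fully in again. Leave the bell, card reader and salt shaker where they are.

Things in the scene. Friction and masses are not known exactly. Their poses are not given: they have to be found in the camera images.
- display_board: fixed wooden board, 240 (x) x 320 (y) x 6 mm, on the worktop. Origin: centre of its underside; x to the rear (away from the robot), y left, z up. White line 4 mm wide along y, middle at x = -20 mm. Light bar on the rear edge, x 100 to 119, top z = 31 mm. Grey switch box fixed to its right: x -50 to 40, y -265 to -195, top z = 88 mm; the knob is on its front face at y = -230, z = 60 mm.
- light_knob (a joint): travel of the knob in m, 0 = fully in (light off), 0.024 = fully out (light on); it slides along the board's -x. A sprung detent holds it at either end: about 7 N is needed to bring it past the middle (0.012), whence it snaps on to the other end.
- knob_grip (a point): centre of the black knob, a round knob 36 mm across and 30 mm long with its axis level along the board's x, moving with the knob. With the knob in, its back stands 12 mm clear of the switch box and this point 27 mm in front of the box's face. Its front face is 15 mm in front of this point.
- ruler_grip (a point): centre of the ruler's upright orange grip rib: 16 (x) x 110 (y) mm, half-way along the ruler, rising to 48 mm above the ruler's underside; this point is 30 mm above the underside. The ruler's far (pushing) edge is 45 mm ahead of this point along x, its near edge 15 mm behind. Axes: x across the ruler, to the rear at the start, y along it, z up.
- ruler: flat aluminium ruler, 60 (x) x 300 (y) x 5 mm thick, straight long edges at x = -30 and +30 mm, orange grip rib on top along x = -15 mm. 0.16 kg, loose, lying flat on the worktop in front of the board at the start. Origin: centre of its underside.
- staple_box: red card box of staples, 38 (x) x 60 (y) x 20 mm tall, loose on the board. Origin: centre of its underside; its front face is at x = -19 mm. 0.05 kg; may stand in any of the three places of the row.
- white_box: small white junction box, 46 (x) x 82 (y) x 38 mm tall, loose on the board. Origin: centre of its underside; its front face is at x = -23 mm. 0.09 kg; any of the three places.
- tin: closed dark green tin, 60 (x) x 92 (y) x 22 mm tall, loose on the board, standing with its long y axis about along the board's x, so that its short side is the front, 46 mm from its origin. Origin: centre of its underside. 0.06 kg; any of the three places.
- bell: round silver desk bell, 83 mm across, 60 tall; loose bystander, to be left alone. Origin: centre of its underside
- card_reader: white hand-held card reader, 100 x 66 x 19 mm; loose bystander, to be left alone. Origin: centre of its underside
- salt_shaker: salt shaker, 42 mm across, 85 tall; loose bystander, to be left alone. Origin: centre of its underside

How it is judged:
By the outcome, as a careful person would: the job done as asked, in the order asked, and still so for the second after the job is handed in, with the robot touching nothing.
It also fails if it takes over 72 s, if anything falls off the work surface, if the arm or the gripper's body presses on something with over 40 N, if the wrist force passes 120 N, or if a joint passes its speed limit or range.

### The arm

A 6-joint arm with a two-finger parallel gripper is mounted at the origin on a cart in front of the work surface, level with it; the furniture and walls round the work are solid. World frame = base frame: x ahead of the robot, y to its left, z up, the work surface at z = 0. Lengths are in m, angles in rad, forces in N, time in s.
With the tool pointing down it reaches from about 0.2 to 0.875 m from the base axis. Payload 3.4 kg.
Tool frame: the origin (TCP) lies midway between the tips of the shut fingers; the grasp point (between the pads) lies 19 mm behind it; z points along the fingers, y is the line along which they close (so a half turn about z gives the same grasp; the last joint's range is limited). The gripper opens to 94 mm and grips with 3 to 60 N. Pads are 16 mm wide; open, the fingers measure 119 mm over their backs; the gripper's body (75 mm by 177 mm) begins 78 mm behind the grasp point.
Start: joints at [-1.428, 0.276, 1.505, -0, 1.361, -0.121], TCP at [0.15, -0.555, 0.205] pointing down, gripper open.
Joint ranges: [-2.89, 2.89], [-0.75, 2.08], [0.22, 2.7], [-1.18, 4.32], [0.11, 2.71], [-2.7, 2.7]. Speed limits (rad/s): [2.57, 2.57, 3.14, 3.14, 3.14, 3.14].

### API

Orientations are given as a rotation vector (axis times angle).
In Python, from bench import manip, imaging, finder gives the robot as it stands.
- The arm moves only by the tool step_arm, never from a script. Its argument "commands" is a list that holds one entry, the list of rows, each a list of 7 numbers: the shift along the world's x, y, z each as a share of 500 mm, from -1 to 1, then the turn, a rotation vector about the world's x, y, z each as a share of pi rad, from -1 to 1, then the closure in counts, from 0 (fully open) to 255 (shut). In form: [[[x, y, z, wx, wy, wz, hand], ...]]. A call has 1 to 8 rows; each row is the pose to reach, as a shift and turn from the pose commanded when the call began, turning the shorter way round; what a row does not reach only later rows make up. A row lasts 1/8 s, in which the tool goes at most 62.5 mm and 10.7 degrees, less where a joint would pass 70% of its speed; a pose out of reach is approached as far as the arm can. A call with a number of a shift or a turn outside -1 to 1 is refused whole. A call with a gripper value outside its range is refused whole. The fingers move at their own pace and stop on an object; "grip_force" is the grip in N (left out, the last holds). Time passes only in rows, so rows that repeat a pose let the fingers close. It gives the time, the measured TCP pose, the force, the opening and the grip force at its end, in the units of the state.
- manip.get_state(): the state, without advancing time (a new reading comes with each control period).
- imaging.camera(name): name is "scene" or "top" or "wrist"; returns the picture (480x640x3 uint8, red, green, blue); there is no depth.
- imaging.camera_params(name): a dict with "camera_matrix" (3x3 intrinsics, pixels), "R" (3x3) and "t" (3): a world point X has camera coordinates R X + t. Camera axes: x right, y down, z forward; pixel columns grow to the right and rows downward; lengths in m; the calibration is good to about 2 mm. A picture is of the moment at which its call begins: read the wrist's pose just before it. camera_params takes no time and is no camera call; for the wrist camera it gives the pose at the moment of the call.
- manip.close_job(): hands the job in; it is judged then, once.
Trained networks look in the newest picture that a camera, given by its name, has taken for a name from the list of things; names that differ only in an ending like _2 or _b are one class to them, and where a whole thing is asked for, a point or a joint stands for the part that bears it (a point fixed in the world has none). Each returns a list of dicts, best first, with "conf" (0 to 1); they miss things now and then, are a little off and sometimes report something else, mostly with a low value. They report only what shows in the picture. A call takes as long as a camera call.
- finder.search_frame(camera, name): "box" ([left, top, right, bottom] in pixels, round what is visible of it).
- finder.regions_of(camera, name): "pixels" (480x640 bool, what is visible of it) and "box" ([left, top, right, bottom] in pixels, round what is visible of it).
- finder.spot_point(camera, name): "location" ([column, row] in pixels: a listed point, or the origin of a listed thing).
The state is a dict: "clock": time; "joint_positions": joint angles; "dq": joint speeds; "tau": joint torques, N m; "position": TCP position; "orientation": TCP orientation; "contact_force": force on the tool from outside, world axes, zero at the start; "torque": the same for the moment, N m; "width": finger opening in m; "finger_force": force on a finger pad.
Only numpy, scipy, OpenCV 4.12 (cv2) and the standard library are available. Lean on these libraries where they do the work, as an engineer would, in place of code of your own. Each camera call takes 0.05 s, during which the arm holds its last target. There are 200 camera calls.

## Working session

There is one attempt and no reset: what is moved stays moved. The work goes in short steps, Python scripts to look and compute and a tool call to move; the robot and the scene stay as the last step left them, time stands still between calls to the robot, and variables do not carry over. Pictures are saved under pics/ and viewed, at most 12 in all, crops included, and the job is handed in when it is done.

Besides the shell and the picture viewer there is one more tool, called after "Call:" as name([rows], argument=value, ...), one row to a line, values as JSON. step_arm: Moves the arm, as the interface text tells. Its arguments: {"type":"object","properties":{"commands":{"type":"array","items":{"type":"array","items":{"type":"array","items":{"type":"number"}}}},"grip_force":{"type":"number"}},"required":["commands"]}

```bash
mkdir -p pics
cat > h.py <<'E'
from bench import manip, imaging, finder
import numpy as np, cv2
from scipy.spatial.transform import Rotation as Rn
def px2w(cam,uv,z,P=None):
    P=P or imaging.camera_params(cam); K=np.array(P["camera_matrix"]);R=np.array(P["R"]);t=np.array(P["t"]).ravel()
    d=R.T@np.linalg.inv(K)@np.array([uv[0],uv[1],1.]); c=-R.T@t
    return c+d*(z-c[2])/d[2]
def w2px(cam,X,P=None):
    P=P or imaging.camera_params(cam); q=np.array(P["camera_matrix"])@(np.array(P["R"])@np.array(X)+np.array(P["t"]).ravel()); return q[:2]/q[2]
def save(cam,fn):
    im=imaging.camera(cam); cv2.imwrite('pics/'+fn,im[:,:,::-1]); return im
E
python3 - <<'E'
from h import *
np.set_printoptions(precision=4,suppress=True)
s=manip.get_state();print(s)
for c in ("scene","top"):
    save(c,c+'0.png')
    P=imaging.camera_params(c);print(c,P["camera_matrix"],-np.array(P["R"]).T@np.array(P["t"]).ravel())
    for n,z in (("display_board",0.006),("knob_grip",.06),("ruler_grip",.03),("ruler",0),("staple_box",.006),("white_box",.006),("tin",.006),("bell",0),("card_reader",0),("salt_shaker",0)):
        r=finder.spot_point(c,n)[:2]
        print(c,n,[(np.round(a["location"]),round(a["conf"],2),px2w(c,a["location"],z,P)) for a in r])
E
```

```text
{'clock': 0.0, 'joint_positions': array([-1.428 ,  0.2766,  1.5061, -0.    ,  1.3607, -0.121 ]), 'dq': array([ 0.0009, -0.0015, -0.0013,  0.0015,  0.0002, -0.0002]), 'tau': array([ -0.0024, -40.4593, -23.7229,   0.0698,   0.0343,  -0.0001]), 'position': array([ 0.1498, -0.5546,  0.2046]), 'orientation': array([-3.1126, -0.4129,  0.    ]), 'contact_force': array([-0.0814,  0.7457,  0.2994]), 'torque': array([ 0.0114, -0.0302, -0.0234]), 'finger_force': 0.0, 'width': 0.09393743122965559}
scene [[477.6608   0.     324.9249]
 [  0.     477.6608 244.0063]
 [  0.       0.       1.    ]] [-0.0195 -0.902   0.6244]
scene display_board [(array([307., 238.]), 0.64, array([0.7012, 0.1815, 0.006 ]))]
scene knob_grip [(array([328., 262.]), 0.68, array([ 0.6015, -0.0574,  0.06  ]))]
scene ruler_grip []
scene ruler [(array([286., 328.]), 0.24, array([ 0.4126, -0.1621,  0.    ]))]
scene staple_box []
scene white_box [(array([306., 258.]), 0.64, array([0.6235, 0.0734, 0.006 ]))]
scene tin [(array([291., 247.]), 0.52, array([0.6278, 0.1571, 0.006 ]))]
scene bell [(array([288., 330.]), 0.85, array([ 0.4
[... 326 characters left out ...]
))]
top knob_grip [(array([335., 240.]), 0.78, array([ 0.6081, -0.0548,  0.06  ]))]
top ruler_grip [(array([244., 328.]), 0.66, array([0.4172, 0.1532, 0.03  ]))]
top ruler [(array([244., 324.]), 0.6, array([0.4244, 0.1557, 0.    ])), (array([333., 242.]), 0.37, array([ 0.6148, -0.0554,  0.    ]))]
top staple_box [(array([191., 229.]), 0.71, array([0.65  , 0.2819, 0.006 ]))]
top white_box [(array([275., 234.]), 0.63, array([0.6355, 0.0825, 0.006 ]))]
top tin [(array([235., 231.]), 0.65, array([0.6428, 0.1783, 0.006 ]))]
top bell [(array([386., 328.]), 0.68, array([ 0.4102, -0.1721,  0.    ]))]
top card_reader [(array([453., 329.]), 0.85, array([ 0.4034, -0.3284,  0.    ]))]
top salt_shaker []
```

View pics/top0.png

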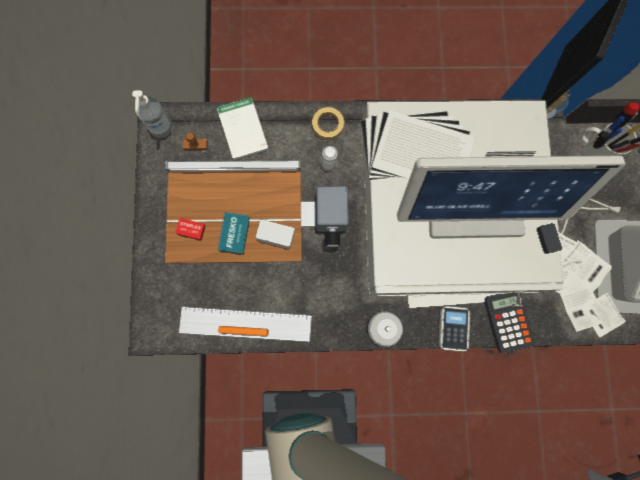

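View pics/scene0.png

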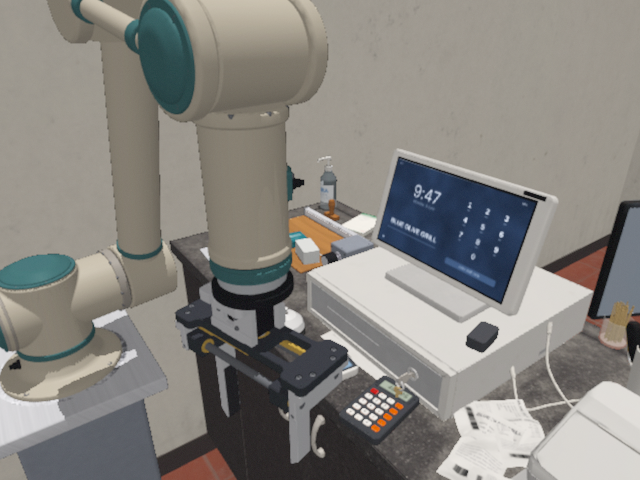

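The top view shows the board (columns 166–301, rows 172–263) with its line at row ~220. On it are the red box (190,229), tin (235,232) and white box (275,234). The knob is at (332,240) and the ruler at (245,324). The drawer's left side at column ~370 lies close to the right of the knob.

Run:
```python
from h import *
np.set_printoptions(precision=4,suppress=True)
im=imaging.camera("top");P=imaging.camera_params("top")
zt={"staple_box":.026,"white_box":.044,"tin":.028,"ruler":.005}
for n,z in zt.items():
    r=finder.regions_of("top",n)
    if not r: print(n,"none");continue
    m=r[0]["pixels"].astype(np.uint8)
    ys,xs=np.nonzero(m); 
    pts=np.array([px2w("top",(x,y),z,P)[:2] for x,y in zip(xs,ys)],np.float32)
    rect=cv2.minAreaRect(pts*1000); print(n,r[0]["conf"],[np.round(a,1) for a in rect[:2]],round(rect[2],1),cv2.boxPoints(rect).round(0).tolist())
hsv=cv2.cvtColor(im,cv2.COLOR_RGB2HSV).astype(int)
wood=((hsv[...,0]<20)&(hsv[...,1]>80)&(hsv[...,2]>60))
# front edge & line & right edge of board, subpixel-ish
fe=[];ln=[]
for c in list(range(172,296,4)):
    g=im[:,c].astype(float)
    w=np.nonzero(wood[245:275,c])[0]
    if len(w): fe.append(px2w("top",(c,245+w.max()+.5),.006,P)[:2])
    col=im[210:230,c].astype(float).min(axis=1)
    if col.max()>150 and (c<176 or 206<c<218 or 252<c<256 or c>=292):
        wgt=np.clip(col-110,0,None); ln.append(px2w("top",(c,210+(wgt*np.arange(20)).sum()/wgt.sum()),.006,P)[:2])
for nm,a in(("front",fe),("line",ln)):
    a=np.array(a); 
    k=np.polyfit(a[:,1],a[:,0],1); res=a[:,0]-np.polyval(k,a[:,1]); print(nm,len(a),k,res.std(),np.polyval(k,.185))
for r in (180,200,250,258):
    w=np.nonzero(wood[r,150:310])[0]; print(r,px2w("top",(150+w.min()-.5,r),.006,P),px2w("top",(150+w.max()+.5,r),.006,P))
big=cv2.resize(im[90:360,130:400],None,fx=2.2,fy=2.2,interpolation=cv2.INTER_CUBIC);cv2.imwrite('pics/big.png',big[:,:,::-1])
s=imaging.camera("scene");cv2.imwrite('pics/sc.png',cv2.resize(s[180:420,220:500],None,fx=2.4,fy=2.4)[:,:,::-1])
```

```text
staple_box 0.94 [array([647.1, 280.7]), array([64.3, 42.1])] 75.7 [[619.0, 255.0], [660.0, 244.0], [675.0, 307.0], [635.0, 317.0]]
white_box 0.82 [array([627.8,  82.9]), array([82.2, 51.4])] 74.9 [[592.0, 50.0], [642.0, 37.0], [663.0, 116.0], [614.0, 129.0]]
tin 0.87 [array([635.6, 179.4]), array([63. , 93.7])] 80.0 [[584.0, 156.0], [676.0, 140.0], [687.0, 202.0], [595.0, 219.0]]
ruler 0.88 [array([425.6, 154.4]), array([300.2,  64.1])] 85.0 [[381.0, 8.0], [444.0, 2.0], [471.0, 301.0], [407.0, 307.0]]
front 31 [0.0056 0.568 ] 0.0006175685821477086 0.569050790933985
line 5 [0.0626 0.6539] 0.002349607093117901 0.6655269259426346
180 [0.7707 0.3401 0.006 ] [0.7665 0.0204 0.006 ]
200 [0.7212 0.3411 0.006 ] [0.7166 0.0188 0.006 ]
250 [0.6004 0.3423 0.006 ] [0.5951 0.0207 0.006 ]
258 [0.5815 0.3418 0.006 ] [0.576 0.021 0.006]
```

View pics/big.png

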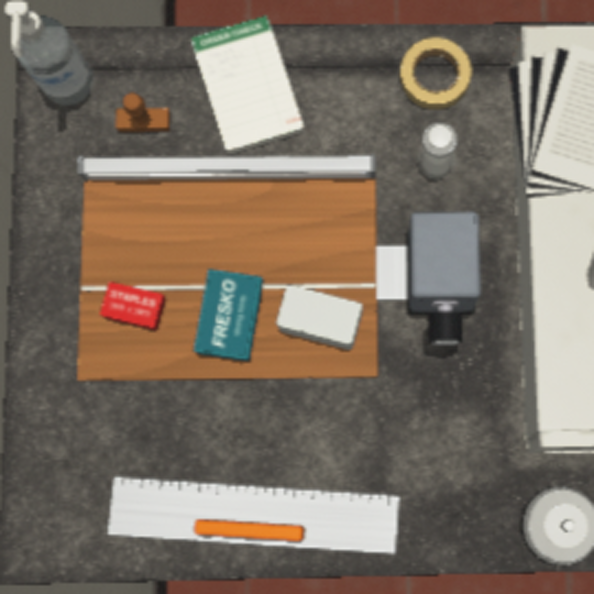

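Lighter blue-green tin in the middle, red box left, white box right, each turned about 10–15° with its right front corner nearest. The 300 mm ruler can span all three. The board's front edge is at x≈0.569, so the line is at x≈0.669, nearly parallel to y. First move goes to a point in front of the knob, clear of the monitor.

Call:
step_arm([
  [[0.46, 0.95, 0.09, 0, 0, -0.084, 110], [0.46, 0.95, 0.09, 0, 0, -0.084, 110], [0.46, 0.95, 0.09, 0, 0, -0.084, 110], [0.46, 0.95, 0.09, 0, 0, -0.084, 110], [0.46, 0.95, 0.09, 0, 0, -0.084, 110], [0.46, 0.95, 0.09, 0, 0, -0.084, 110], [0.46, 0.95, 0.09, 0, 0, -0.084, 110], [0.46, 0.95, 0.09, 0, 0, -0.084, 110]],
], grip_force=40)

```text
clock: 2.4
position: [0.3677, -0.105, 0.2486]
orientation: [3.141, -0.001, 0.002]
contact_force: [0.5, -0.2, -0.6]
width: 0.0538
finger_force: 0.0
```

Call:
step_arm([
  [[0.32, 0.11, 0, 0, 0, 0, 110], [0.32, 0.11, 0, 0, 0, 0, 110], [0.32, 0.11, 0, 0, 0, 0, 110], [0.32, 0.11, 0, 0, 0, 0, 110], [0.32, 0.11, 0, 0, 0, 0, 110]],
])

```text
clock: 3.02
position: [0.5261, -0.0518, 0.2476]
orientation: [3.141, 0.0, -0.003]
contact_force: [-0.2, -1.2, 0.5]
width: 0.0537
finger_force: 0.0
```

Run:
```python
from h import *
np.set_printoptions(precision=4,suppress=True)
print(manip.get_state()["position"])
P=imaging.camera_params("wrist");save("wrist","w1.png")
print("cam",-np.array(P["R"]).T@np.array(P["t"]).ravel())
for r in finder.spot_point("wrist","knob_grip")[:2]: print(r, px2w("wrist",r["location"],.06,P))
for r in finder.regions_of("wrist","knob_grip")[:2]:
    b=r["box"];print(r["conf"],b,[px2w("wrist",(b[i],(b[1]+b[3])/2),.06,P) for i in(0,2)],[px2w("wrist",((b[0]+b[2])/2,b[i]),.06,P) for i in(1,3)])
for n,X in (("knob",[.611,-.0485,.06]),("knob2",[.608,-.055,.06])): print(n,w2px("wrist",X,P))
T=imaging.camera_params("top")
for uv in((370,176),(377.7,294.5)):
  for z in (0,.1): print(uv,z,px2w("top",uv,z,T))
```

```text
[ 0.5261 -0.0518  0.2476]
cam [ 0.6083 -0.0521  0.4257]
{'location': [320.0, 126.7], 'conf': 0.88} [ 0.6103 -0.0513  0.06  ]
0.75 [301.3, 98.0, 340.8, 141.6] [array([ 0.6163, -0.0342,  0.06  ]), array([ 0.6163, -0.0704,  0.06  ])] [array([ 0.6351, -0.0523,  0.06  ]), array([ 0.597 , -0.0523,  0.06  ])]
0.74 [0.4, 0.3, 362.4, 169.8] [array([0.6459, 0.2342, 0.06  ]), array([ 0.646 , -0.0892,  0.06  ])] [array([0.7126, 0.0657, 0.06  ]), array([0.5711, 0.0802, 0.06  ])]
knob [316.9487 125.8903]
knob2 [324.0097 129.2887]
(370, 176) 0 [ 0.7761 -0.1496  0.    ]
(370, 176) 0.1 [ 0.7456 -0.1351  0.1   ]
(377.7, 294.5) 0 [ 0.4873 -0.1566  0.    ]
(377.7, 294.5) 0.1 [ 0.4813 -0.1415  0.1   ]
```

View pics/w1.png

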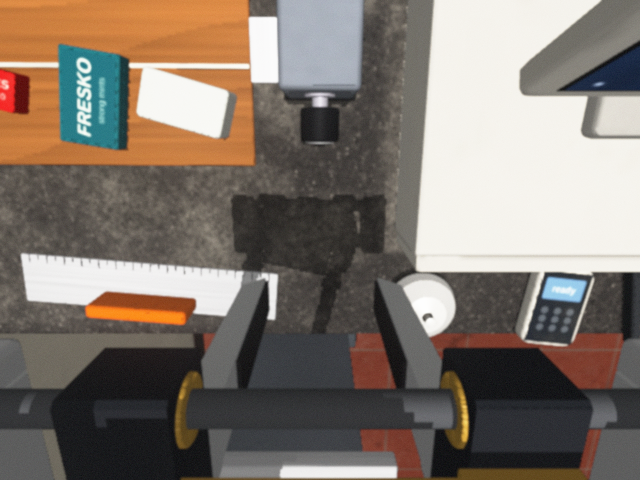

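Knob seen at (320,127), giving world (0.610, −0.052), which agrees with the board geometry. Drawer height is about 0.09 m, so the gripper body clears it. Descending onto the knob.

Call:
step_arm([
  [[0.168, 0, -0.05, 0, 0, 0, 110], [0.168, 0, -0.1, 0, 0, 0, 110], [0.168, 0, -0.41, 0, 0, 0, 110], [0.168, 0, -0.41, 0, 0, 0, 110], [0.168, 0, -0.41, 0, 0, 0, 110], [0.168, 0, -0.41, 0, 0, 0, 110], [0.168, 0, -0.41, 0, 0, 0, 110], [0.168, 0, -0.41, 0, 0, 0, 110]],
])

```text
clock: 4.18
position: [0.6125, -0.0523, 0.0453]
orientation: [3.141, -0.001, 0.007]
contact_force: [-0.0, 0.2, 0.2]
width: 0.0538
finger_force: 0.0
```

Call:
step_arm([
  [[0, 0, 0, 0, 0, 0, 180], [0, 0, 0, 0, 0, 0, 180], [0, 0, 0, 0, 0, 0, 180], [0, 0, 0, 0, 0, 0, 180]],
])

```text
clock: 4.68
position: [0.6115, -0.0502, 0.0438]
orientation: [-3.139, 0.001, -0.002]
contact_force: [0.4, 6.0, 4.9]
width: 0.035
finger_force: 40.0
```

Call:
step_arm([
  [[-0.012, 0.003, 0, 0, 0, 0, 180], [-0.024, 0.003, 0, 0, 0, 0, 180], [-0.036, 0.003, 0, 0, 0, 0, 180], [-0.048, 0.003, 0, 0, 0, 0, 180], [-0.05, 0.003, 0, 0, 0, 0, 180], [-0.05, 0.003, 0, 0, 0, 0, 180]],
])

```text
clock: 5.42
position: [0.5879, -0.0501, 0.0438]
orientation: [-3.141, 0.001, -0.006]
contact_force: [4.3, 4.0, 3.7]
width: 0.0348
finger_force: 40.0
```

Call:
step_arm([
  [[0, 0, 0, 0, 0, 0, 100], [0, 0, 0, 0, 0, 0, 100], [0, 0, 0, 0, 0, 0, 100]],
])

```text
clock: 5.8
position: [0.585, -0.0506, 0.0423]
orientation: [3.141, 0.0, -0.004]
contact_force: [-0.1, -0.1, 0.1]
width: 0.0567
finger_force: 0.0
```

Call:
step_arm([
  [[0, 0, 0.1, 0, 0, 0, 100], [0, 0, 0.24, 0, 0, 0, 100], [-0.13, 0.1, 0.36, 0, 0, 0, 100], [-0.13, 0.1, 0.36, 0, 0, 0, 100], [-0.13, 0.1, 0.36, 0, 0, 0, 100], [-0.13, 0.1, 0.36, 0, 0, 0, 100]],
])

```text
clock: 6.55
position: [0.5211, -0.0008, 0.2221]
orientation: [3.141, -0.0, -0.001]
contact_force: [0.6, -0.1, 0.2]
width: 0.0572
finger_force: 0.0
```

Run:
```python
from h import *
np.set_printoptions(precision=4,suppress=True)
print(manip.get_state()["position"])
P=imaging.camera_params("wrist");save("wrist","w2.png")
print(P["camera_matrix"],-np.array(P["R"]).T@np.array(P["t"]).ravel())
for r in finder.spot_point("wrist","knob_grip")[:2]: print(r, px2w("wrist",r["location"],.06,P))
```

```text
[ 0.5211 -0.0008  0.2221]
[[380.9691   0.     321.1199]
 [  0.     380.9691 240.0595]
 [  0.       0.       1.    ]] [ 0.6031 -0.001   0.4003]
{'location': [376.9, 146.6], 'conf': 0.89} [ 0.5888 -0.0498  0.06  ]
{'location': [604.0, 309.4], 'conf': 0.68} [ 0.4331 -0.2795  0.06  ]
```

View pics/w2.png

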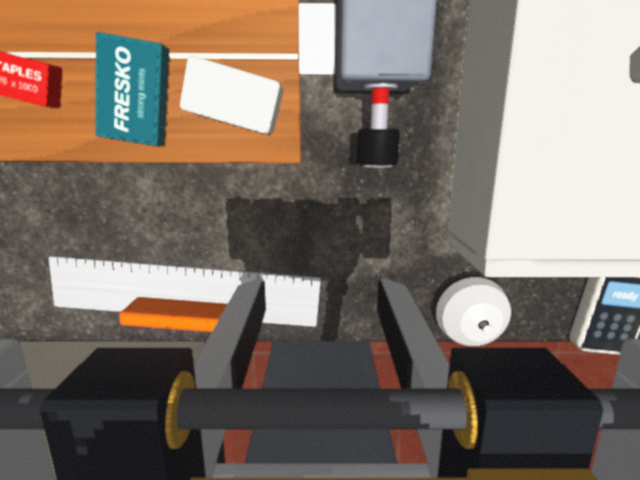

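The knob is out (red band visible at (380,97)), and the light is on. Now to the ruler grip.

Call:
step_arm([
  [[-0.218, 0.312, 0, 0, 0, 0.472, 0], [-0.218, 0.312, 0, 0, 0, 0.472, 0], [-0.218, 0.312, 0, 0, 0, 0.472, 0], [-0.218, 0.312, 0, 0, 0, 0.472, 0], [-0.218, 0.312, 0, 0, 0, 0.472, 0], [-0.218, 0.312, 0, 0, 0, 0.472, 0], [-0.218, 0.312, 0, 0, 0, 0.472, 0], [-0.218, 0.312, 0, 0, 0, 0.472, 0]],
])

```text
clock: 7.65
position: [0.4125, 0.1552, 0.2215]
orientation: [-2.311, -2.127, 0.004]
contact_force: [-0.2, -0.1, -0.7]
width: 0.0938
finger_force: 0.0
```

Call:
step_arm([
  [[0, 0, 0, 0, 0, 0, 0], [0, 0, 0, 0, 0, 0, 0]],
])

```text
clock: 7.9
position: [0.4123, 0.1555, 0.2222]
orientation: [-2.32, -2.118, 0.002]
contact_force: [0.3, -0.4, -0.3]
width: 0.094
finger_force: 0.0
```

Run:
```python
from h import *
np.set_printoptions(precision=4,suppress=True)
s=manip.get_state();print(s["position"],Rn.from_rotvec(s["orientation"]).as_matrix(),s["joint_positions"])
P=imaging.camera_params("wrist");save("wrist","w3.png")
for r in finder.spot_point("wrist","ruler_grip")[:2]: print(r, px2w("wrist",r["location"],.03,P))
imaging.camera("top")
for r in finder.spot_point("top","knob_grip")[:1]: print(r, px2w("top",r["location"],.06))
```

```text
[0.4123 0.1555 0.2222] [[ 0.0908  0.9959 -0.0014]
 [ 0.9959 -0.0908 -0.0005]
 [-0.0006 -0.0013 -1.    ]] [ 0.2026  0.0614  1.7342 -0.0002  1.3474  0.2936]
{'location': [321.1, 217.2], 'conf': 0.84} [0.4124 0.1525 0.03  ]
{'location': [334.2, 253.0], 'conf': 0.57} [ 0.5788 -0.0529  0.06  ]
```

Call:
step_arm([
  [[0, -0.006, -0.41, 0, 0, 0, 0], [0, -0.006, -0.41, 0, 0, 0, 0], [0, -0.006, -0.41, 0, 0, 0, 0], [0, -0.006, -0.417, 0, 0, 0, 0], [0, -0.006, -0.417, 0, 0, 0, 0], [0, -0.006, -0.417, 0, 0, 0, 0]],
])

```text
clock: 8.85
position: [0.4133, 0.153, 0.0155]
orientation: [2.316, 2.12, 0.003]
contact_force: [0.4, -0.3, 0.0]
width: 0.0938
finger_force: 0.0
```

Call:
step_arm([
  [[0, 0, 0, 0, 0, 0, 250], [0, 0, 0, 0, 0, 0, 250], [0, 0, 0, 0, 0, 0, 250], [0, 0, 0, 0, 0, 0, 250], [0, 0, 0, 0, 0, 0, 250], [0, 0, 0, 0, 0, 0, 250], [0, 0, 0, 0, 0, 0, 250]],
], grip_force=50)

```text
clock: 9.72
position: [0.412, 0.1527, 0.0144]
orientation: [-2.317, -2.121, 0.0]
contact_force: [-0.1, 0.3, -1.3]
width: 0.0274
finger_force: 0.0
```

Call:
step_arm([
  [[0, 0, 0, 0, 0, 0, 250], [0, 0, 0, 0, 0, 0, 250], [0, 0, 0, 0, 0, 0, 250], [0, 0, 0, 0, 0, 0, 250]],
])

```text
clock: 10.22
position: [0.4117, 0.1527, 0.0144]
orientation: [-2.317, -2.121, 0.001]
contact_force: [-1.6, 0.3, 0.4]
width: 0.0158
finger_force: 50.0
```

Call:
step_arm([
  [[0, 0, 0.05, 0, 0, 0, 250], [0, 0, 0.05, 0, 0, 0, 250], [0.1, 0.025, 0.05, 0, 0, 0.027, 250], [0.18, 0.049, 0.05, 0, 0, 0.027, 250], [0.18, 0.049, 0.05, 0, 0, 0.027, 250], [0.18, 0.049, 0.05, 0, 0, 0.027, 250], [0.18, 0.049, 0.05, 0, 0, 0.027, 250]],
])

```text
clock: 11.1
position: [0.5002, 0.1768, 0.0388]
orientation: [-2.224, -2.217, 0.003]
contact_force: [0.6, 0.2, -1.5]
width: 0.0158
finger_force: 50.0
```

Run:
```python
from h import *
np.set_printoptions(precision=4,suppress=True)
s=manip.get_state();print(s["position"],Rn.from_rotvec(s["orientation"]).as_matrix(),s["contact_force"],s["torque"])
P=imaging.camera_params("wrist");save("wrist","w4.png")
im=save("top","t4.png")
cv2.imwrite('pics/t4b.png',cv2.resize(im[160:345,140:340],None,fx=3.2,fy=3.2,interpolation=cv2.INTER_CUBIC)[:,:,::-1])
for X in ([.569,.02,.006],[.569,.34,.006],[.669,.181,.006]): print(w2px("wrist",X,P), w2px("top",X))
```

```text
[0.5002 0.1768 0.0388] [[ 0.0032  1.     -0.0022]
 [ 1.     -0.0032 -0.0006]
 [-0.0006 -0.0022 -1.    ]] [ 0.5811  0.1853 -1.5096] [ 0.0031 -0.0192  0.0193]
[418.4858 480.1078] [301.9897 260.9379]
[464.7326 -52.9147] [165.1064 263.2742]
[607.818  264.7104] [233.6462 220.3994]
```

View pics/t4b.png

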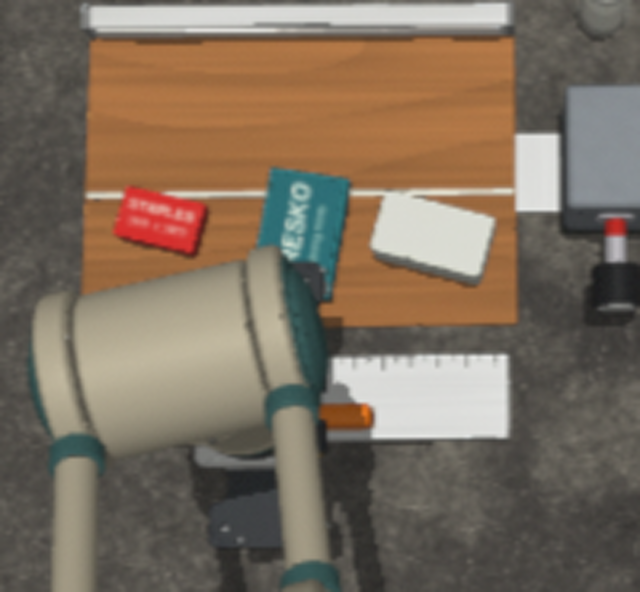

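View pics/w4.png

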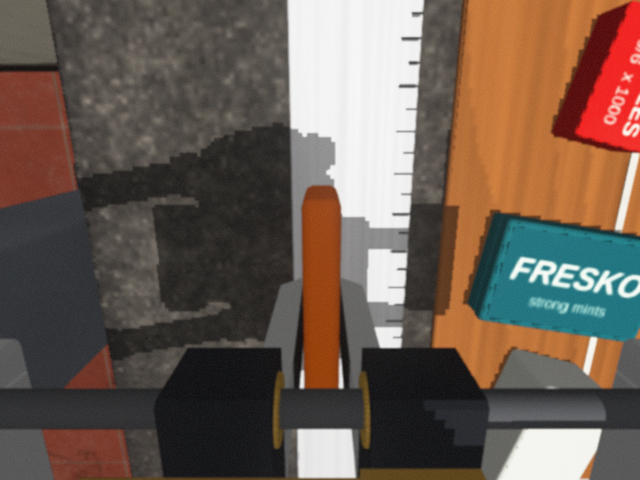

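The ruler is held parallel to the board. Its far edge runs from (423,0) to (402,345) in the wrist view, and its right end is near y≈0.03, so it spans all three items. Checking edge and line positions.

Run:
```python
from h import *
np.set_printoptions(precision=4,suppress=True)
P=imaging.camera_params("wrist")
for uv in ((423,0),(411,200),(402,345)): print("edge",px2w("wrist",uv,.0294,P))
for uv in ((463,0),(435,345)): print("boardfront",px2w("wrist",uv,.006,P))
for uv in ((635,170),(590,355)): print("line",px2w("wrist",uv,.006,P))
im=imaging.camera("top")
for c in (170,172,212,215,296,298,299):
    col=im[210:230,c].astype(float).min(axis=1);w=np.clip(col-col.max()*.6,0,None);v=210+(w*np.arange(20)).sum()/w.sum()
    print("topline",c,px2w("top",(c,v),.006))
for uv in ((140+330/3.2,160+355/3.2),(140+508/3.2,160+354/3.2)): print("top edge",px2w("top",uv,.0294))
```

```text
edge [0.5463 0.3118 0.0294]
edge [0.5465 0.2239 0.0294]
edge [0.5466 0.1421 0.0294]
boardfront [0.5713 0.3184 0.006 ]
boardfront [0.5729 0.1277 0.006 ]
line [0.6738 0.236  0.006 ]
line [0.6715 0.1202 0.006 ]
topline 170 [0.6708 0.3314 0.006 ]
topline 172 [0.6708 0.3267 0.006 ]
topline 212 [0.6703 0.2323 0.006 ]
topline 215 [0.6702 0.2252 0.006 ]
topline 296 [0.6693 0.0327 0.006 ]
topline 298 [0.6692 0.0279 0.006 ]
topline 299 [0.6691 0.0255 0.006 ]
top edge [0.5452 0.1554 0.0294]
top edge [0.5436 0.0278 0.0294]
```

Call:
step_arm([
  [[0, 0, -0.033, 0, 0, 0, 250], [0, 0, -0.033, 0, 0, 0, 250], [0.035, 0, -0.033, 0, 0, 0, 250], [0.07, 0, -0.033, 0, 0, 0, 250], [0.08, 0, -0.033, 0, 0, 0, 250], [0.09, 0, -0.033, 0, 0, 0, 250], [0.1, 0, -0.033, 0, 0, 0, 250], [0.11, 0, -0.033, 0, 0, 0, 250]],
])

```text
clock: 12.25
position: [0.5567, 0.1772, 0.0228]
orientation: [-2.225, -2.217, 0.001]
contact_force: [-1.4, -0.5, -1.7]
width: 0.0158
finger_force: 50.0
```

Call:
step_arm([
  [[0.01, 0, 0, 0, 0, 0, 250], [0.02, 0, 0, 0, 0, 0, 250], [0.03, 0, 0, 0, 0, 0, 250], [0.04, 0, 0, 0, 0, 0, 250], [0.05, 0, 0, 0, 0, 0, 250], [0.06, 0, 0, 0, 0, 0, 250], [0.07, 0, 0, 0, 0, 0, 250], [0.08, 0, 0, 0, 0, 0, 250]],
])

```text
clock: 13.25
position: [0.5972, 0.1773, 0.0229]
orientation: [-2.225, -2.218, 0.0]
contact_force: [-1.2, 0.2, -2.4]
width: 0.0158
finger_force: 50.0
```

Run:
```python
from h import *
np.set_printoptions(precision=4,suppress=True)
s=manip.get_state();print(s["position"],Rn.from_rotvec(s["orientation"]).as_matrix()[:,1],s["contact_force"],s["torque"])
w=save("wrist","w5.png");im=save("top","t5.png")
t=cv2.resize(im[160:300,150:340],None,fx=2.5,fy=2.5,interpolation=cv2.INTER_CUBIC)
cv2.imwrite('pics/c5.png',np.hstack([cv2.resize(w,(320,350)),t])[:,:,::-1])
```

```text
[0.5972 0.1773 0.0229] [ 1.     -0.0032 -0.0003] [-1.1845  0.1545 -2.3809] [-0.0697  0.2903 -0.0364]
```

View pics/c5.png

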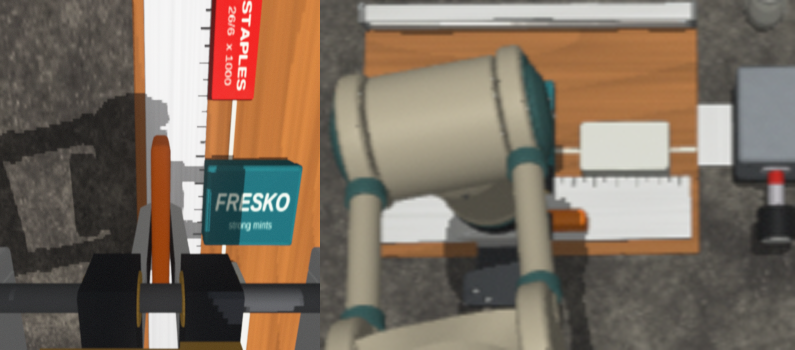

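All are squaring up against the ruler. Continuing to just short of the line, then checking.

Call:
step_arm([
  [[0.01, 0, 0, 0, 0, 0, 250], [0.02, 0, 0, 0, 0, 0, 250], [0.03, 0, 0, 0, 0, 0, 250], [0.038, 0, 0, 0, 0, 0, 250], [0.044, 0, 0, 0, 0, 0, 250], [0.048, 0, 0, 0, 0, 0, 250], [0.048, 0, 0, 0, 0, 0, 250]],
])

```text
clock: 14.22
position: [0.6216, 0.1772, 0.023]
orientation: [2.225, 2.217, 0.001]
contact_force: [-0.3, -0.1, -2.0]
width: 0.0156
finger_force: 50.0
```

Run:
```python
from h import *
np.set_printoptions(precision=4,suppress=True)
s=manip.get_state();print(s["position"],Rn.from_rotvec(s["orientation"]).as_matrix()[:,1])
P=imaging.camera_params("wrist");w=save("wrist","w6.png");im=save("top","t6.png")
for n,X in (("edge",[s["position"][0]+.046,.2,.0135]),("line",[.670,.2,.006])): print(n,w2px("wrist",X,P))
a=w[0:330,370:570]; t=im[205:240,150:320]
cv2.imwrite('pics/c6.png',np.hstack([cv2.resize(a,(360,594),interpolation=cv2.INTER_CUBIC),np.vstack([cv2.resize(t,(430,150),interpolation=cv2.INTER_CUBIC),np.zeros((444,430,3),np.uint8)])])[:,:,::-1])
```

```text
[0.6216 0.1772 0.023 ] [ 1.     -0.0032  0.0009]
edge [408.8813 246.5836]
line [410.3531 242.4316]
```

View pics/c6.png

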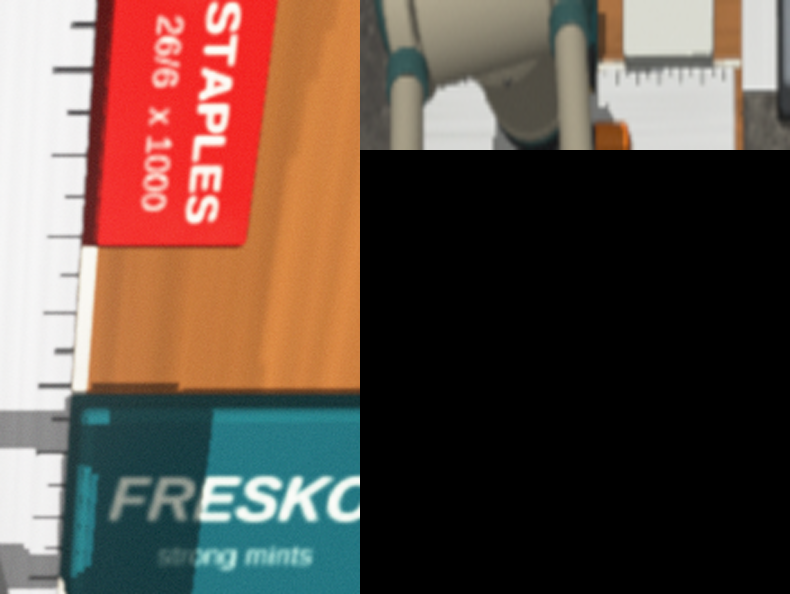

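Run:
```python
from h import *
np.set_printoptions(precision=4,suppress=True)
P=imaging.camera_params("wrist");w=cv2.imread('pics/w6.png')[:,:,::-1].astype(int)
print(manip.get_state()["position"])
for r in (150,165,180,195):
    print(r,w[r,404:430].tolist() if r==165 else '')
    b=w[r,:,2]; far=[c for c in range(405,440) if b[c]>150 and b[c+1]<=150]
    print(far,[px2w("wrist",(c+.5,r),.006,P)[:2] for c in far])
    for c in (410+(195-r)/15*.8,): print("edge?",px2w("wrist",(c,r),.0136,P)[:2])
```

```text
[0.6215 0.1772 0.023 ]
150 
[422] [array([0.6731, 0.2481])]
edge? [0.6663 0.2485]
165 [[242, 241, 241], [240, 240, 240], [240, 240, 240], [240, 240, 239], [241, 239, 240], [241, 240, 240], [241, 239, 240], [231, 230, 230], [210, 204, 200], [209, 202, 190], [237, 233, 226], [247, 246, 240], [248, 247, 241], [249, 247, 242], [249, 247, 242], [249, 248, 243], [247, 245, 238], [240, 232, 214], [222, 177, 139], [204, 135, 83], [199, 128, 69], [198, 125, 72], [195, 121, 70], [195, 124, 71], [188, 117, 65], [188, 121, 68]]
[421] [array([0.6731, 0.2408])]
edge? [0.6663 0.2415]
180 
[420] [array([0.6731, 0.2332])]
edge? [0.6664 0.2342]
195 
[419] [array([0.6732, 0.2255])]
edge? [0.6665 0.2268]
```

Call:
step_arm([
  [[0.003, 0, 0, 0, 0, 0, 250], [0.006, 0, 0, 0, 0, 0, 250], [0.008, 0, 0, 0, 0, 0, 250], [0.008, 0, 0, 0, 0, 0, 250], [0.008, 0, 0, 0, 0, 0, 250]],
])

```text
clock: 14.95
position: [0.6251, 0.1773, 0.023]
orientation: [2.225, 2.218, 0.0]
contact_force: [-2.4, -0.5, -0.2]
width: 0.0158
finger_force: 50.0
```

Call:
step_arm([
  [[-0.02, 0, 0, 0, 0, 0, 250], [-0.08, 0, 0, 0, 0, 0, 250], [-0.18, 0, 0, 0, 0, 0, 250], [-0.28, 0, 0, 0, 0, 0, 250], [-0.36, 0, 0, 0, 0, 0, 250], [-0.36, 0, 0, 0, 0, 0, 250], [-0.36, 0, 0, 0, 0, 0, 250], [-0.36, 0, 0, 0, 0, 0, 250]],
])

```text
clock: 15.95
position: [0.4469, 0.1775, 0.0233]
orientation: [2.224, 2.217, 0.003]
contact_force: [-0.4, -0.3, -2.3]
width: 0.016
finger_force: 50.0
```

Run:
```python
from h import *
np.set_printoptions(precision=4,suppress=True)
s=manip.get_state();print(s["position"])
im=save("top","t7.png")
zt={"staple_box":.026,"white_box":.044,"tin":.028}
for n,z in zt.items():
    r=finder.regions_of("top",n)
    m=r[0]["pixels"]; ys,xs=np.nonzero(m)
    pts=np.array([px2w("top",(x,y),z)[:2] for x,y in zip(xs,ys)],np.float32)
    rect=cv2.minAreaRect(pts*1000); print(n,r[0]["conf"],[np.round(a,1) for a in rect[:2]],round(rect[2],1),cv2.boxPoints(rect).round(0).tolist())
t=im[160:330,150:340]
cv2.imwrite('pics/c7.png',cv2.resize(t,None,fx=3.5,fy=3.5,interpolation=cv2.INTER_CUBIC)[:,:,::-1])
```

```text
[0.4469 0.1775 0.0233]
staple_box 0.94 [array([686.7, 286.2]), array([42.3, 62.7])] 2.8 [[664.0, 317.0], [667.0, 254.0], [709.0, 256.0], [706.0, 319.0]]
white_box 0.74 [array([687.7,  88.8]), array([81.3, 54.6])] 89.1 [[660.0, 49.0], [714.0, 48.0], [716.0, 129.0], [661.0, 130.0]]
tin 0.63 [array([713.7, 184.3]), array([59.3, 92.3])] 88.6 [[667.0, 156.0], [759.0, 154.0], [761.0, 213.0], [668.0, 215.0]]
```

View pics/c7.png

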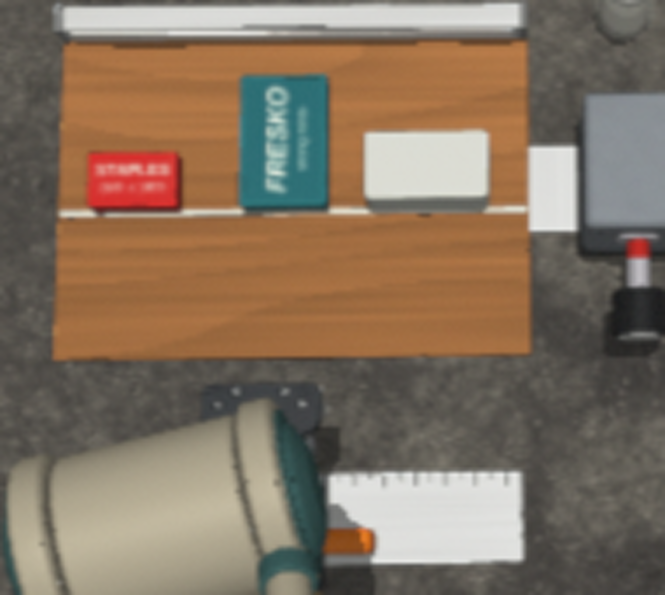

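All three stand straight with front edges on the line (row ~212), with the line just visible at their feet. Laying the ruler down now.

Call:
step_arm([
  [[0, 0, -0.006, 0, 0, 0, 250], [0, 0, -0.012, 0, 0, 0, 250], [0, 0, -0.017, 0, 0, 0, 250], [0, 0, -0.018, 0, 0, 0, 250], [0, 0, -0.018, 0, 0, 0, 250]],
])

```text
clock: 16.77
position: [0.4449, 0.1772, 0.0144]
orientation: [2.225, 2.218, -0.0]
contact_force: [-1.3, -0.6, 4.9]
width: 0.0153
finger_force: 50.0
```

Call:
step_arm([
  [[0, 0, 0, 0, 0, 0, 80], [0, 0, 0, 0, 0, 0, 80], [0, 0, 0, 0, 0, 0, 80], [0, 0, 0, 0, 0, 0, 80], [0, 0, 0, 0, 0, 0, 80]],
])

```text
clock: 17.4
position: [0.445, 0.1773, 0.0139]
orientation: [2.225, 2.218, -0.0]
contact_force: [-0.4, 0.8, -0.3]
width: 0.062
finger_force: 0.0
```

Call:
step_arm([
  [[0, 0, 0.12, 0, 0, 0, 80], [0, 0, 0.24, 0, 0, 0, 80], [0, 0, 0.3, 0, 0, 0, 120], [0, 0, 0.3, 0, 0, 0, 255]],
])

```text
clock: 17.9
position: [0.4468, 0.1777, 0.1664]
orientation: [2.223, 2.216, 0.008]
contact_force: [-0.3, 0.1, -0.2]
width: 0.0475
finger_force: 0.0
```

Call:
step_arm([
  [[0.16, -0.454, 0, 0, 0, -0.501, 255], [0.16, -0.454, 0, 0, 0, -0.501, 255], [0.16, -0.454, 0, 0, 0, -0.501, 255], [0.16, -0.454, 0, 0, 0, -0.501, 255], [0.16, -0.454, 0, 0, 0, -0.501, 255], [0.16, -0.454, 0, 0, 0, -0.501, 255], [0.16, -0.454, 0, 0, 0, -0.501, 255], [0.16, -0.454, 0, 0, 0, -0.501, 255]],
])

```text
clock: 18.9
position: [0.5237, -0.0496, 0.1617]
orientation: [-3.139, -0.096, 0.006]
contact_force: [0.1, -0.5, -0.2]
width: 0.0006
finger_force: 0.0
```

Call:
step_arm([
  [[0, 0, 0, 0, 0, -0.02, 255], [0, 0, 0, 0, 0, 0, 255], [0, 0, 0, 0, 0, 0, 255], [0, 0, 0, 0, 0, 0, 255]],
])

```text
clock: 19.4
position: [0.5244, -0.0496, 0.1629]
orientation: [-3.139, -0.105, 0.003]
contact_force: [-0.2, 0.5, -0.5]
width: 0.0005
finger_force: 0.0
```

Run:
```python
from h import *
np.set_printoptions(precision=4,suppress=True)
s=manip.get_state();print(s["position"],Rn.from_rotvec(s["orientation"]).as_matrix()[:,0],s["width"],s["clock"])
P=imaging.camera_params("wrist");save("wrist","w8.png")
for r in finder.spot_point("wrist","knob_grip")[:1]: print(r, px2w("wrist",r["location"],.06,P))
```

```text
[ 0.5244 -0.0496  0.1629] [ 0.9978  0.0667 -0.002 ] 0.0004987233258837295 19.4
{'location': [331.0, 154.4], 'conf': 0.71} [ 0.5894 -0.0529  0.06  ]
```

Call:
step_arm([
  [[0, -0.002, -0.12, 0, 0, -0.021, 255], [0, -0.002, -0.236, 0, 0, -0.021, 255], [0, -0.002, -0.236, 0, 0, -0.021, 255], [0.03, -0.002, -0.236, 0, 0, -0.021, 255], [0.06, -0.002, -0.236, 0, 0, -0.021, 255], [0.08, -0.002, -0.236, 0, 0, -0.021, 255], [0.095, -0.002, -0.236, 0, 0, -0.021, 255], [0.11, -0.002, -0.236, 0, 0, -0.021, 255]],
])

```text
clock: 20.5
position: [0.581, -0.0508, 0.0469]
orientation: [3.141, 0.003, 0.002]
contact_force: [-0.1, -0.1, -1.2]
width: 0.0007
finger_force: 0.0
```

Call:
step_arm([
  [[0.008, 0, 0, 0, 0, 0, 255], [0.014, 0, 0, 0, 0, 0, 255], [0.018, 0, 0, 0, 0, 0, 255], [0.018, 0, 0, 0, 0, 0, 255]],
])

```text
clock: 21.0
position: [0.5872, -0.0507, 0.0458]
orientation: [-3.142, -0.003, 0.006]
contact_force: [-4.5, -0.2, 3.2]
width: 0.0004
finger_force: 2.6
```

Call:
step_arm([
  [[0.003, 0, 0, 0, 0, 0, 255], [0.006, 0, 0, 0, 0, 0, 255], [0.006, 0, 0, 0, 0, 0, 255]],
])

```text
clock: 21.38
position: [0.5871, -0.0506, 0.0458]
orientation: [-3.141, -0.003, 0.015]
contact_force: [-10.1, -1.3, 7.8]
width: 0.0001
finger_force: 5.3
```

Hard stop reached. Backing off, lifting, then the final check.

Call:
step_arm([
  [[-0.03, 0, 0, 0, 0, 0, 255], [-0.1, 0, 0, 0, 0, 0, 255], [-0.16, 0, 0.1, 0, 0, 0, 255], [-0.24, 0, 0.32, 0, 0, 0, 255], [-0.24, 0, 0.32, 0, 0, 0, 255], [-0.24, 0, 0.32, 0, 0, 0, 255], [-0.24, 0, 0.32, 0, 0, 0, 255], [-0.24, 0, 0.32, 0, 0, 0, 255]],
])

```text
clock: 22.38
position: [0.4715, -0.0505, 0.2042]
orientation: [-3.141, -0.003, 0.004]
contact_force: [-0.3, 0.0, -1.2]
width: -0.0
finger_force: 0.0
```

Run:
```python
from h import *
np.set_printoptions(precision=4,suppress=True)
print(manip.get_state()["position"])
P=imaging.camera_params("wrist");w=save("wrist","w9.png")
for r in finder.spot_point("wrist","knob_grip")[:1]: print(r, px2w("wrist",r["location"],.06,P))
t=imaging.camera("top")
for c in ("bell","card_reader","ruler_grip"):
    for r in finder.spot_point("top",c)[:1]: print(c,px2w("top",r["location"],0 if c!="ruler_grip" else .03))
t=cv2.resize(t[90:360,130:400],(480,480),interpolation=cv2.INTER_CUBIC)
cv2.imwrite('pics/c9.png',np.hstack([cv2.resize(w,(320,480)),t])[:,:,::-1])
```

```text
[ 0.4715 -0.0505  0.2042]
{'location': [322.4, 49.5], 'conf': 0.67} [ 0.6122 -0.0516  0.06  ]
bell [ 0.4091 -0.1692  0.    ]
card_reader [ 0.4036 -0.3277  0.    ]
ruler_grip [0.4466 0.1758 0.03  ]
```

View pics/c9.png

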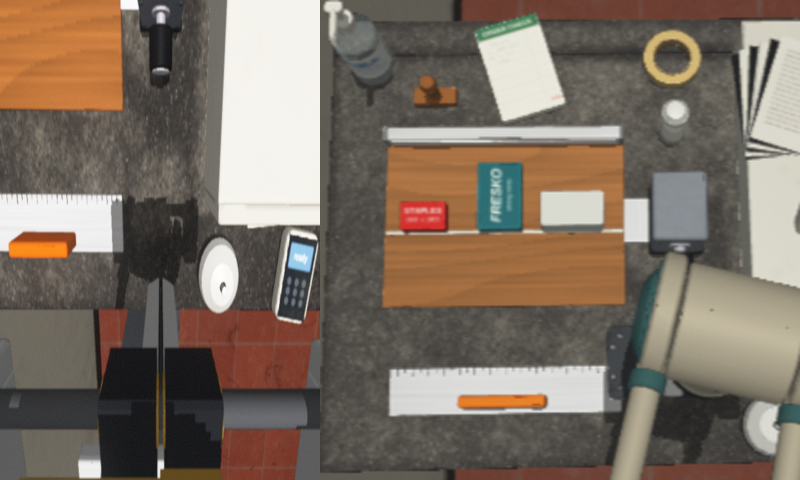

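The knob is in: no red band shows, and it measures x=0.612. The light is off, all three items stand on the line, the ruler is flat at (0.447, 0.176), and the bystanders have not moved.

```bash
python3 -c "
from bench import manip
print(manip.close_job())"
```

```text
the job is handed in; nothing more can be done
None
```

The job is handed in at about 22 s: the staple box, white box and tin stand straight with their front edges on the white line, the ruler lies flat in front of the board, the knob is pushed fully in with the light off, and the bell, card reader and salt shaker are where they were.

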